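Settle the test pot and seat its bayonet collar

TASK

Use the crank lever to tip the steel pot 45 degrees towards the robot so that the steel balls inside roll clear of the neck, keep it there for a second, and bring it back level. Then grip the knurled collar on its neck and turn it clockwise (seen from above) until the hidden keyway in it drops over the pin, and push it fully home against its spring. Finish while still gripping the collar and holding it down: do not let go, it springs up again; leave the things round about where they are.

Things in the scene. Friction and masses are not known exactly. Their poses are not given: they have to be found in the camera images.
- stand: grey steel stand fixed to the worktop: base plate 120 x 150 x 10 mm (x, y, z), two upright cheeks (outer faces at y = +-52 mm, 97 mm high) that carry the pot on a trunnion. Origin: centre of the underside; z up; own -x is the side the pot tips to, roughly towards the robot; own +y is the lever side. Trunnion axis: along own y, 78 mm above the origin. The level pot's and collar's axis passes through the origin.
- pot_tilt (a joint): tilt of the steel pot (67 mm across, 80 mm high) about the trunnion, rad: 0 = level, against its stop, where it starts; grows as its top and the lever tip towards the stand's own -x; end stop 1.2. Friction (about 0.25 N m) keeps it wherever it is left.
- handle (a point): middle of the handle of the crank lever: a round bar 12 mm thick, 54 mm long along the stand's y (lever arm at its inner end, 16 mm disc at its outer end), 100 mm from the trunnion axis: straight above it when level (178 mm above the worktop), 128 mm to the stand's +y of its origin. It swings with the pot. A gripper that pinches it across can stay pointing down: the bar turns between the pads.
- shoulder (a point): centre of the pot's flat shoulder (67 mm across, 28 mm above the trunnion axis, 106 mm above the worktop when level); z up along the neck, which is 28 mm thick and 40 mm high and stands on it inside the collar. One radial pin, 6 mm thick, hidden under the collar, sticks out of the neck; its top is 8 mm above the shoulder.
- seal_ring (a joint): travel (m) of the rubber spring ring, 48 mm across, on the shoulder under the collar: 0 = up (its top 8 mm above the shoulder, touching the collar at the start), -0.008 = pressed flush, collar home. Spring about 3.5 N at the top rising to 8.5 N when flush; it lifts a released collar again.
- collar: loose aluminium knurled collar, closed top, 51 mm across, 46 mm high, 0.15 kg, over the neck. Origin: centre of its underside, z up; the underside is 8 mm above the shoulder at the start, 0 when home. The one keyway in its bore is unseen and unmarked: it comes over the pin after 20 to 65 degrees clockwise from the start (unknown), with 6 degrees of play either way. Elsewhere the collar stops hard on the pin.
- specimen_holder: bystander: steel specimen holder, knurled, 53 mm across and 19 mm high, on the worktop by the stand; origin centre of underside.
- weight: bystander: steel weight with a knob, 39 mm across and 34 mm high, on the worktop; origin centre of underside.
- sample_cutter: bystander: round sample cutter with black grip, 79 mm across and 101 mm high, on the worktop; origin centre of underside.
- steel_cup: bystander: open steel cup, 68 mm across and 49 mm high, on the worktop; origin centre of underside.

How it is judged:
By the outcome, as a careful person would: the job done as asked, in the order asked, and still so for the second after the job is handed in, while the arm keeps its last pose, push and grip.
It also fails if it takes over 48 s, if anything falls off the work surface, if the arm or the gripper's body presses on something with over 40 N, if the wrist force passes 120 N, or if a joint passes its speed limit or range.

ROBOT

A 6-joint arm with a two-finger parallel gripper is mounted at the origin on a cart in front of the work surface, level with it; the furniture and walls round the work are solid. World frame = base frame: x ahead of the robot, y to its left, z up, the work surface at z = 0. Lengths are in m, angles in rad, forces in N, time in s.
With the tool pointing down it reaches from about 0.3 to 0.875 m from the base axis. Payload 4.2 kg.
Tool frame: the origin (TCP) lies at the very end of the fingers, on their centre line; the grasp point (between the pads) lies 19 mm behind it (robot.grip_depth is the distance from the TCP to the grasp point, in m); z points along the fingers, y is the direction in which the jaws open and shut (so a half turn about z gives the same grasp; the last joint's range is limited). The gripper opens to 85 mm and grips with 20 to 120 N. Pads are 22 mm wide; open, the fingers measure 114 mm over their backs; the gripper's body (76 mm by 85 mm) begins 54 mm behind the grasp point. The pads swing forward as they close: fully open they stand 13 mm farther back than shut.
Start: joints at [-1.178, 0.32, 1.565, -0, 1.257, -0.02], TCP at [0.231, -0.527, 0.231] pointing down, gripper open.
Joint ranges: [-3.11, 3.11], [-0.84, 2.01], [0.21, 2.61], [-1.34, 4.49], [0.05, 2.63], [-2.56, 2.56]. Speed limits (rad/s): [2.57, 2.57, 3.14, 3.14, 3.14, 3.14].

INTERFACE

Orientations are given as [roll, pitch, yaw] about the fixed x, y, z axes, in that order (R = Rz(yaw) Ry(pitch) Rx(roll)).
In Python, from cell import robot gives the robot as it stands. The module is installed in compiled form; this text tells all that it offers.
- The arm moves only by the tool play_rows, never from a script. Its argument "moves" is a list of rows, each a list of 6 numbers: the shift along the tool's x, y, z normalised to -1 to 1, where 1 is 120 mm, then the turn, a rotation vector about the tool's x, y, z normalised to -1 to 1, where 1 is 90 degrees. In form: [[x, y, z, ax, ay, az], ...]. A call has 1 to 8 rows; each row is the pose to reach, as a shift and turn from the pose commanded when the call began, along the tool's axes at that moment; what a row does not reach only later rows make up. A row lasts 1/12 s, in which the tool goes at most 41.7 mm and 7.16 degrees, less where a joint would pass 70% of its speed; a pose out of reach is approached as far as the arm can. A call with a number of a shift or a turn outside -1 to 1 is refused whole. A call with a gripper value outside its range is refused whole. "claw" is the closure, from -1 (fully open) to 1 (shut), set as the call begins (left out, the last holds). The fingers move at their own pace and stop on an object; "grip_force" is the grip in N (left out, the last holds). Time passes only in rows, so rows that repeat a pose let the fingers close. It gives the time, the measured TCP pose, the force and the opening at its end, in the units of the state.
- robot.observe(): the state, without advancing time (a new reading comes with each control period).
- robot.get_image(name): name is "scene" or "side" or "wrist"; returns a dict with "color" (384x512x3 uint8, red, green, blue), "fx", "fy", "cx", "cy" (pixels), "R" (3x3) and "t" (3): a world point X has camera coordinates R X + t; the wrist camera has in their place "T_tool_cam" (4x4, takes a point from camera to tool coordinates, whose origin is the TCP and whose axes are the flange's). Camera axes: x right, y down, z forward; pixel columns grow to the right and rows downward; lengths in m; the calibration is good to about 2 mm. A picture is of the moment at which its call begins: read the wrist's pose just before it. There is no depth.
- robot.job_done(): hands the job in, once; it reports no verdict.
Trained networks look in a picture, given as the dict that the camera call returned (one of the last four; its "shot" number tells which), for a name from the list of things; names that differ only in an ending like _2 or _b are one class to them, and where a whole thing is asked for, a point or a joint stands for the part that bears it (a point fixed in the world has none). Each returns a list of dicts, best first, with "score" (0 to 1); they miss things now and then, are a little off and sometimes report something else, mostly with a low value. They report only what shows in the picture. A call takes as long as a camera call.
- robot.look_for(picture, name): "rect" ([left, top, right, bottom] in pixels, round what is visible of it).
The state is a dict: "time": time; "joint_positions": joint angles; "qd": joint speeds; "joint_efforts": joint torques, N m; "position": TCP position; "tool_rot": TCP orientation; "force": force on the tool from outside, world axes, zero at the start; "moment": the same for the moment, N m; "grip_width": finger opening in m.
Only numpy, scipy, OpenCV 4.12 (cv2) and the standard library are available. Lean on these libraries where they do the work, as an engineer would, in place of code of your own. Each camera call takes 0.05 s, during which the arm holds its last target.

## Working session

There is one attempt and no reset: what is moved stays moved. The work goes in short steps, Python scripts to look and compute and a tool call to move; the robot and the scene stay as the last step left them, time stands still between calls to the robot, and variables do not carry over. Pictures are saved under pics/ and viewed, and the job is handed in when it is done.

Besides the shell and the picture viewer there is one more tool, called after ">>>" by a JSON object that holds its "method" and its "body". play_rows: Moves the arm, as the interface text tells. Scaled input: -1 to 1 covers 120 mm each way for a shift and 90 degrees each way for a turn. Its arguments: {"type":"object","properties":{"moves":{"type":"array","items":{"type":"array","items":{"type":"number","minimum":-1,"maximum":1}}},"claw":{"type":"number"},"grip_force":{"type":"number"}},"required":["moves"]}

```bash
mkdir -p pics; cat > h.py <<'E'
import numpy as np,cv2
from cell import robot
from scipy.spatial.transform import Rotation as Ro
def save(p,n,s=1.0):
    im=cv2.cvtColor(p["color"],cv2.COLOR_RGB2BGR)
    im=cv2.resize(im,None,fx=1.5,fy=1.5,interpolation=cv2.INTER_CUBIC)
    cv2.imwrite("pics/"+n,im)
def proj(p,X):
    X=np.atleast_2d(X); c=X@np.array(p["R"]).T+np.array(p["t"])
    return np.c_[p["fx"]*c[:,0]/c[:,2]+p["cx"],p["fy"]*c[:,1]/c[:,2]+p["cy"]]
def plane(p,uv,z):
    R=np.array(p["R"]);t=np.array(p["t"]);o=-R.T@t
    d=R.T@np.array([(uv[0]-p["cx"])/p["fx"],(uv[1]-p["cy"])/p["fy"],1])
    return o+d*(z-o[2])/d[2]
E
python3 - <<'E'
from h import *
print(robot.observe())
for n in ["scene","side"]:
    p=robot.get_image(n); save(p,n+"0.png")
    print(n,p["fx"],p["cx"],p["cy"],"cam",-np.array(p["R"]).T@np.array(p["t"]),np.array(p["R"]).round(3).tolist())
    for k in ["stand","handle","pot_tilt","collar","shoulder","seal_ring","specimen_holder","weight","sample_cutter","steel_cup"]:
        r=robot.look_for(p,k); print(k,[(np.round(a["rect"],1).tolist(),round(a["score"],2)) for a in r[:2]])
E
```

```text
{'time': 0.0, 'joint_positions': array([-1.17793733e+00,  3.20323371e-01,  1.56565830e+00, -8.27992317e-06,
        1.25742237e+00, -1.99758328e-02]), 'qd': array([-0.00116313, -0.00269321, -0.0013158 ,  0.00129946, -0.00143585,
       -0.00034167]), 'joint_efforts': array([ 2.79668289e-03, -4.15510011e+01, -2.34156615e+01,  5.41993450e-05,
        8.36911466e-03,  5.97942304e-06]), 'position': array([ 0.23052438, -0.52625064,  0.23047224]), 'tool_rot': array([-3.13978148e+00, -2.83109519e-05,  4.12837368e-01]), 'force': array([-1.07140953, -0.31333166,  0.33455654]), 'moment': array([-0.0242314 ,  0.02230826,  0.01359318]), 'grip_width': 0.08541742119080058}
scene 395.8534608151578 254.9258345816017 183.56342475166215 cam [-0.07529875  0.33837529  0.94749251] [[-0.576, -0.817, -0.002], [-0.6, 0.425, -0.678], [0.555, -0.389, -0.735]]
stand [([211.6, 166.2, 290.3, 219.6], 0.64)]
handle [([209.6, 163.0, 270.1, 195.5], 0.76)]
pot_tilt [([211.8, 164.3, 276.5, 200.1], 0.63)]
collar [([252.0, 151.6, 266.6, 178.2], 0.54)]
shoulder [([208.0, 162.0, 271.8, 199.7], 0.62), ([275.2, 201.3, 296.9
[... 343 characters left out ...]
8)]
side 398.47282781878994 256.15887830301665 188.3066142335672 cam [0.47353615 0.67141781 0.65054287] [[-0.997, -0.074, 0.01], [-0.049, 0.544, -0.838], [0.056, -0.836, -0.546]]
stand [([207.0, 179.3, 260.1, 245.4], 0.77), ([198.8, 236.4, 231.2, 266.9], 0.66)]
handle [([212.8, 183.2, 250.0, 230.7], 0.97)]
pot_tilt [([211.0, 184.2, 247.8, 226.5], 0.94)]
collar [([224.2, 167.0, 247.6, 194.4], 0.56)]
shoulder [([213.7, 180.8, 247.4, 230.3], 0.8)]
seal_ring [([227.1, 196.9, 239.2, 192.8], 0.61)]
specimen_holder [([263.7, 208.7, 283.1, 224.5], 0.71)]
weight [([257.2, 225.6, 271.4, 246.9], 0.66)]
sample_cutter [([279.3, 151.7, 304.1, 189.8], 0.94)]
steel_cup [([198.8, 233.4, 230.8, 269.1], 0.76)]
```

View pics/scene0.png

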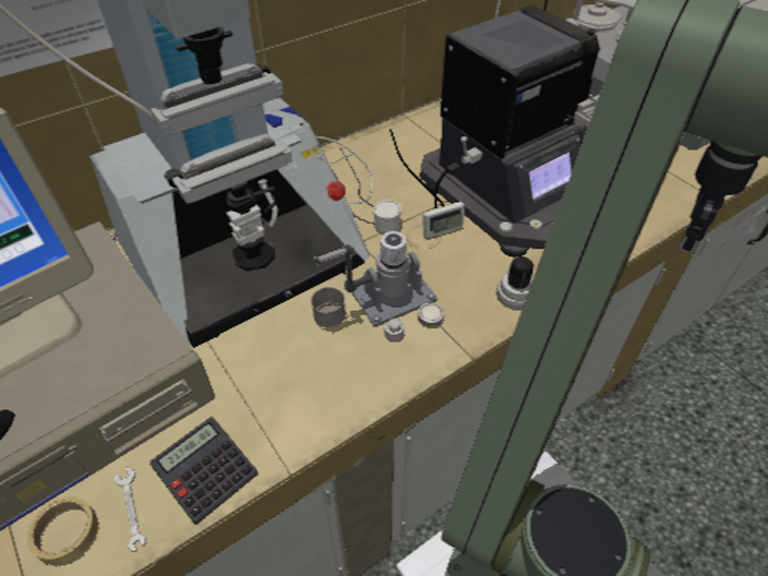

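View pics/side0.png

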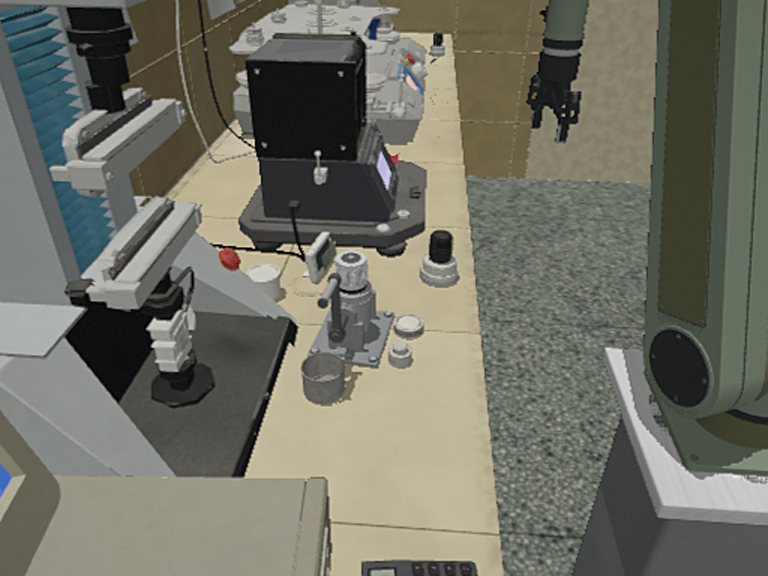

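```bash
python3 - <<'E'
from h import *
for n,b in [("scene",(190,140,310,240)),("side",(190,150,310,275))]:
    p=robot.get_image(n); im=cv2.cvtColor(p["color"],cv2.COLOR_RGB2BGR)[b[1]:b[3],b[0]:b[2]]
    im=cv2.resize(im,None,fx=6,fy=6,interpolation=cv2.INTER_CUBIC)
    for i in range(0,im.shape[1],60): cv2.putText(im,str(b[0]+i//6),(i,8),0,.3,(0,0,255),1)
    for i in range(0,im.shape[0],60): cv2.putText(im,str(b[1]+i//6),(0,i+4),0,.3,(0,0,255),1)
    im=im[:600,:800]
    cv2.imwrite("pics/"+n+"_z.png",im)
E
```

```text
(no output)
```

View pics/scene_z.png

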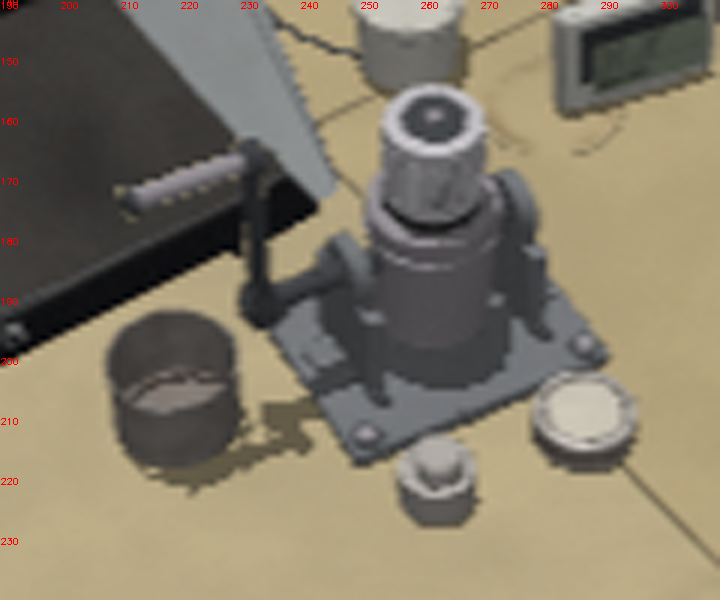

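View pics/side_z.png

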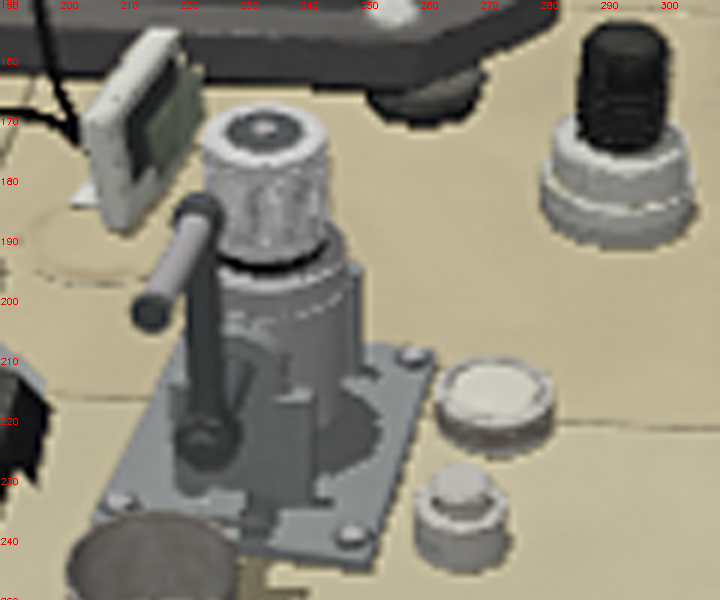

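```bash
cat > fit.py <<'E'
from h import *
from scipy.optimize import least_squares
P={n:robot.get_image(n) for n in ["scene","side"]}
F=[("scene",(262.2,159.7),(0,0,.160)),("side",(234,171.3),(0,0,.160)),
("scene",(211.3,173.3),(0,.157,.178)),("scene",(232.5,165.8),(0,.099,.178)),
("side",(215.3,202.2),(0,.157,.178)),("side",(223.3,185.3),(0,.099,.178)),
("scene",(233.3,190),(0,.099,.078)),("side",(224.8,223.3),(0,.1,.078)),
("scene",(250.2,216),(-.06,.075,.01)),("scene",(291.2,199),(-.06,-.075,.01)),
("side",(262.5,208),(-.06,-.075,.01)),("side",(252.2,243.5),(-.06,.075,.01))]
def res(q,full=False):
    x,y,a=q[:3]; c,s=np.cos(a),np.sin(a); r=[]
    for n,uv,X in F:
        W=[x+c*X[0]-s*X[1],y+s*X[0]+c*X[1],X[2]]
        r.append(proj(P[n],W)[0]-np.array(uv))
    return np.concatenate(r)
for cam in [None,"scene","side"]:
    G=F
    if cam: F=[f for f in G if f[0]==cam]
    s=least_squares(res,[.5,0,0],loss="soft_l1"); print(cam,s.x); print(s.fun.reshape(-1,2).round(1).tolist())
    F=G
def R(p,uv,z): return plane(P[p],uv,z).round(4)
print("holder",R("scene",(287.2,208.5),.019),R("side",(272.5,215.5),.019))
print("weight top knob",R("scene",(262.5,216),.03),R("side",(267,231),.03))
print("cup rim",R("scene",(218.5,201),.049))
E
python3 fit.py
```

```text
None [ 0.5825055  -0.15022895 -0.12673339]
[[0.4, -0.1], [0.2, -0.0], [0.5, 0.5], [-1.3, 0.8], [0.1, -0.5], [-0.4, 1.4], [-0.6, 0.8], [-0.5, -0.1], [-0.5, 0.3], [1.2, -0.6], [0.6, -0.9], [-0.4, -1.2]]
scene [ 0.58261887 -0.15114524 -0.13862451]
[[0.7, -0.2], [0.5, -0.2], [-1.3, 0.4], [-0.5, 0.3], [-0.7, -0.0], [1.4, -0.5]]
side [ 0.58243042 -0.14893367 -0.12212734]
[[0.1, 0.2], [0.3, -0.1], [-0.3, 1.8], [-0.3, 0.3], [0.5, -0.7], [-0.3, -0.9]]
holder [ 0.4856 -0.1736  0.019 ] [ 0.4862 -0.169   0.019 ]
weight top knob [ 0.4986 -0.0909  0.03  ] [ 0.4969 -0.0901  0.03  ]
cup rim [ 0.6077 -0.0084  0.049 ]
```

```bash
cat > rel.py <<'E'
from h import *
def rel(p,yaw,cur=None):
    o=robot.observe(); Rc=Ro.from_euler("xyz",o["tool_rot"]); Rt=Ro.from_euler("xyz",[np.pi,0,yaw])
    d=Rc.inv().apply(np.array(p)-o["position"])/.12; w=(Rc.inv()*Rt).as_rotvec()/(np.pi/2)
    return d.round(3).tolist()+w.round(3).tolist()
def st():
    o=robot.observe(); print("t",round(o["time"],2),"p",o["position"].round(4),"rpy",o["tool_rot"].round(4),"F",o["force"].round(1),"M",o["moment"].round(2),"w",round(o["grip_width"],4),"q",o["joint_positions"].round(2))
S=np.array([.5825,-.1502]);A=-.127
def W(x,y,z): c,s=np.cos(A),np.sin(A); return [S[0]+c*x-s*y,S[1]+s*x+c*y,z]
def inS(p): c,s=np.cos(A),np.sin(A); d=np.array(p[:2])-S; return np.array([c*d[0]+s*d[1],-s*d[0]+c*d[1],p[2]])
E
cat > tri.py <<'E'
from rel import *
P={n:robot.get_image(n) for n in ["scene","side"]}
def ray(p,uv):
    R=np.array(p["R"]);t=np.array(p["t"]);d=R.T@np.array([(uv[0]-p["cx"])/p["fx"],(uv[1]-p["cy"])/p["fy"],1]);return -R.T@t,d/np.linalg.norm(d)
def tri(a,b):
    o1,d1=ray(P["scene"],a);o2,d2=ray(P["side"],b)
    k=np.linalg.lstsq(np.c_[d1,-d2],o2-o1,rcond=None)[0]; x=o1+k[0]*d1;y=o2+k[1]*d2
    return ((x+y)/2).round(3),np.linalg.norm(x-y).round(3)
print("upper",tri((188,57),(124,71)));print("lower",tri((194,98),(133,137)))
print("platform corner",plane(P["scene"],(243,170),.03),plane(P["side"],(197,214),.03))
print("box corner",plane(P["scene"],(345,165),.0), "cutter",plane(P["scene"],(343,200),0))
st(); print(rel(W(0,.128,.26),A+np.pi/2)); print(W(0,.128,.178))
E
python3 tri.py
```

```text
upper (array([ 0.772, -0.05 ,  0.427]), np.float64(0.002))
lower (array([ 0.78 , -0.055,  0.291]), np.float64(0.008))
platform corner [ 0.68861888 -0.15017024  0.03      ] [ 0.6811146  -0.14372958  0.03      ]
box corner [ 0.53296992 -0.46256427  0.        ] cutter [ 0.42305598 -0.34803472  0.        ]
t 1.4 p [ 0.2307 -0.5267  0.2313] rpy [3.1415 0.     0.4128] F [-1.  -0.2  0.4] M [ 0.03 -0.   -0.04] w 0.0856 q [-1.18  0.32  1.56 -0.    1.26 -0.02]
[4.493, -2.613, -0.239, 0.0, 0.0, -0.656]
[np.float64(0.5987123363900637), np.float64(-0.023230869307632823), 0.178]
```

>>> {"method": "play_rows", "body": {"moves": [[1,-0.6,-0.2,0,0,-0.64],[1,-0.6,-0.2,0,0,-0.64],[1,-0.6,-0.2,0,0,-0.64],[1,-0.6,-0.2,0,0,-0.64],[1,-0.6,-0.2,0,0,-0.64],[1,-0.6,-0.2,0,0,-0.64],[1,-0.6,-0.2,0,0,-0.64],[1,-0.6,-0.2,0,0,-0.64]]}}

```text
time: 2.07
position: [0.3119, -0.4124, 0.2555]
tool_rot: [3.141, 0.0, 1.42]
force: [0.7, 0.6, 0.3]
grip_width: 0.0851
```

```bash
python3 -c "
from rel import *
st(); print(rel(W(0,.128,.26),A+np.pi/2))"
```

```text
t 2.07 p [ 0.3119 -0.4124  0.2555] rpy [3.1413e+00 4.0000e-04 1.4196e+00] F [0.7 0.6 0.3] M [0.06 0.   0.03] w 0.0851 q [-0.95  0.21  1.65 -0.    1.28 -0.79]
[3.566, 1.874, -0.038, 0.0, 0.0, -0.015]
```

>>> {"method": "play_rows", "body": {"moves": [[0.3,0.16,0,0,0,-0.015],[0.6,0.32,0,0,0,-0.015],[0.9,0.47,0,0,0,-0.015]]}}

```text
time: 2.32
position: [0.3849, -0.3141, 0.2554]
tool_rot: [3.141, 0.0, 1.434]
force: [0.4, -0.7, 0.5]
grip_width: 0.0851
```

>>> {"method": "play_rows", "body": {"moves": [[0.3,0.16,0,0,0,0],[0.6,0.32,0,0,0,0],[0.9,0.47,0,0,0,0]]}}

```text
time: 2.57
position: [0.4557, -0.2137, 0.2555]
tool_rot: [3.141, 0.0, 1.436]
force: [-0.6, -0.0, 0.1]
grip_width: 0.0851
```

>>> {"method": "play_rows", "body": {"moves": [[0.3,0.16,0,0,0,0],[0.6,0.32,0,0,0,0],[0.9,0.47,0,0,0,0]]}}

```text
time: 2.82
position: [0.5261, -0.114, 0.2555]
tool_rot: [3.141, 0.0, 1.437]
force: [0.9, -0.5, 0.6]
grip_width: 0.0853
```

>>> {"method": "play_rows", "body": {"moves": [[0.3,0.16,0,0,0,0],[0.6,0.32,0,0,0,0],[0.86,0.46,0,0,0,0],[0.86,0.46,0,0,0,0],[0.86,0.46,0,0,0,0]]}}

```text
time: 3.23
position: [0.5943, -0.0195, 0.2547]
tool_rot: [-3.141, 0.0, 1.44]
force: [0.3, -0.1, 0.7]
grip_width: 0.0854
```

```bash
python3 -c "
from rel import *
st(); print(rel(W(0,.128,.159),A+np.pi/2))
p=robot.get_image('wrist'); save(p,'w1.png')
p=robot.get_image('side'); save(p,'s1.png')"
```

```text
t 3.23 p [ 0.5943 -0.0195  0.2547] rpy [-3.1407e+00  4.0000e-04  1.4396e+00] F [ 0.3 -0.1  0.7] M [-0.03  0.01 -0.06] w 0.0854 q [-0.05  0.34  1.48 -0.    1.33  0.08]
[-0.026, 0.041, 0.797, -0.001, 0.0, -0.003]
```

View pics/w1.png

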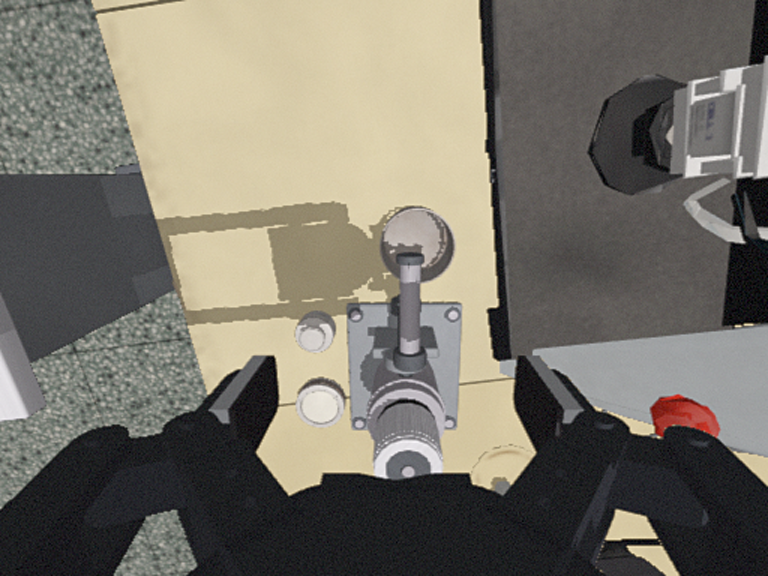

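View pics/s1.png

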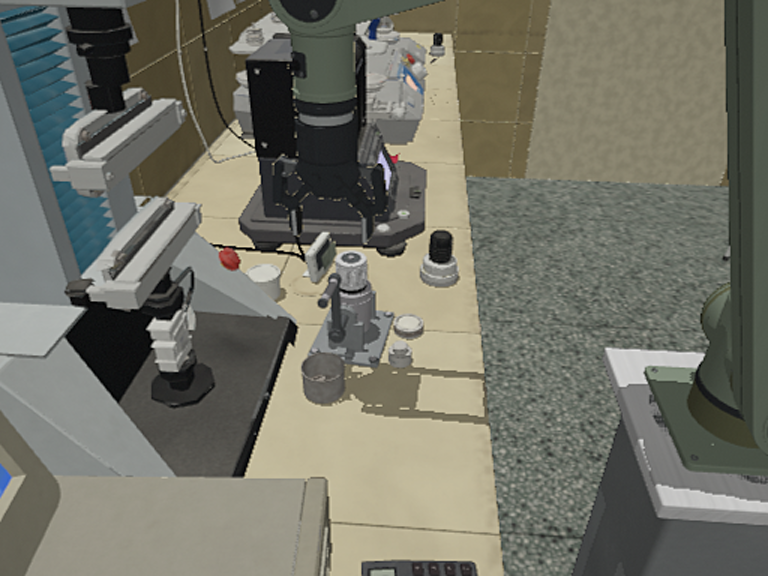

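```bash
cat > wfit.py <<'E'
from rel import *
from scipy.optimize import least_squares
o=robot.observe(); p=robot.get_image("wrist")
T=np.eye(4);T[:3,:3]=Ro.from_euler("xyz",o["tool_rot"]).as_matrix();T[:3,3]=o["position"]
C=np.linalg.inv(T@np.array(p["T_tool_cam"]))
q={"R":C[:3,:3],"t":C[:3,3],**{k:p[k] for k in("fx","fy","cx","cy")}}
F=[((408,471),(0,0,.160)),((409,259),(0,.157,.181)),((348,304),(-.06,.075,.01)),((461,303),(.06,.075,.01)),((459,430),(.06,-.075,.01)),((350,430),(-.06,-.075,.01))]
def res(v):
    c,s=np.cos(v[2]),np.sin(v[2])
    return np.concatenate([proj(q,[v[0]+c*X[0]-s*X[1],v[1]+s*X[0]+c*X[1],X[2]])[0]-np.array(u)/1.5 for u,X in F])
s=least_squares(res,[.58,-.15,-.13]);print(s.x,s.fun.reshape(-1,2).round(1).tolist())
E
python3 wfit.py
```

```text
[ 0.58452539 -0.15277126 -0.12539808] [[0.2, -1.5], [0.2, 0.1], [-1.6, 0.5], [1.0, 0.6], [-1.0, 0.1], [0.9, 0.6]]
```

```bash
sed -i 's/^S=.*/S=np.array([.5835,-.1515]);A=-.1262/' rel.py; python3 -c "
from rel import *
st(); print(rel(W(0,.128,.159),A+np.pi/2))"
```

```text
t 3.38 p [ 0.593  -0.0219  0.2553] rpy [-3.1411e+00  6.0000e-04  1.4355e+00] F [ 0.6 -0.2 -0.2] M [ 0.03 -0.01  0.01] w 0.0858 q [-0.06  0.34  1.48 -0.    1.33  0.08]
[-0.014, 0.058, 0.803, -0.0, 0.0, -0.006]
```

>>> {"method": "play_rows", "body": {"moves": [[-0.01,0.06,0.25,0,0,0],[-0.01,0.06,0.5,0,0,0],[-0.01,0.06,0.7,0,0,0],[-0.01,0.06,0.8,0,0,0],[-0.01,0.06,0.8,0,0,0],[-0.01,0.06,0.8,0,0,0]]}}

```text
time: 3.88
position: [0.6001, -0.0244, 0.1594]
tool_rot: [-3.141, 0.0, 1.435]
force: [-0.2, -0.1, 0.4]
grip_width: 0.0855
```

```bash
python3 -c "
from rel import *
st(); print(rel(W(0,.128,.159),A+np.pi/2))
p=robot.get_image('wrist'); save(p,'w2.png')"
```

```text
t 3.88 p [ 0.6001 -0.0244  0.1594] rpy [-3.1410e+00  3.0000e-04  1.4346e+00] F [-0.2 -0.1  0.4] M [ 0.05 -0.   -0.01] w 0.0855 q [-0.06  0.41  1.61 -0.    1.12  0.08]
[-0.002, -0.004, 0.004, -0.0, 0.0, -0.006]
```

View pics/w2.png

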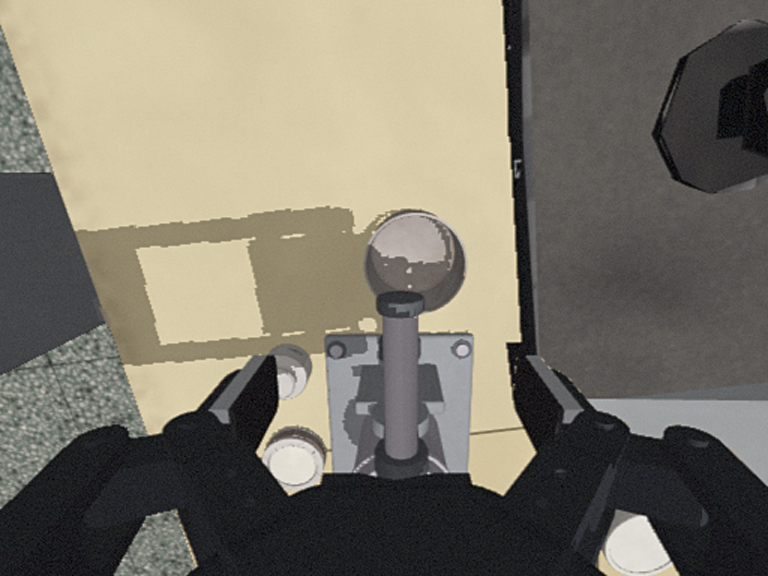

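>>> {"method": "play_rows", "body": {"moves": [[0,0,0,0,0,0],[0,0,0,0,0,0],[0,0,0,0,0,0],[0,0,0,0,0,0],[0,0,0,0,0,0],[0,0,0,0,0,0],[0,0,0,0,0,0],[0,0,0,0,0,0]], "claw": 1, "grip_force": 40}}

```text
time: 4.6
position: [0.6009, -0.0232, 0.1596]
tool_rot: [3.141, 0.0, 1.437]
force: [0.3, 0.0, 2.3]
grip_width: 0.0106
```

```bash
python3 -c "
from rel import *
st()
for d in (0,8,16,24,32,40,47): print(d,(-.1*np.sin(np.radians(d))/.12).round(3),(.1*(1-np.cos(np.radians(d)))/.12).round(3))
"
```

```text
t 4.6 p [ 0.6009 -0.0232  0.1596] rpy [3.1407e+00 1.0000e-04 1.4366e+00] F [0.3 0.  2.3] M [ 0.01 -0.04  0.06] w 0.0106 q [-0.06  0.41  1.61 -0.    1.12  0.08]
0 -0.0 0.0
8 -0.116 0.008
16 -0.23 0.032
24 -0.339 0.072
32 -0.442 0.127
40 -0.536 0.195
47 -0.609 0.265
```

>>> {"method": "play_rows", "body": {"moves": [[-0.05,0,0.002,0,0,0],[-0.05,0,0.002,0,0,0]]}}

```text
time: 4.77
position: [0.6009, -0.0232, 0.1598]
tool_rot: [3.14, -0.013, 1.434]
force: [1.1, 19.4, 1.9]
grip_width: 0.0109
```

I put that shift on the tool's x axis instead of y, so it pulled along the bar. I'm undoing it.

>>> {"method": "play_rows", "body": {"moves": [[0.05,0,-0.002,0,0,0],[0.05,0,-0.002,0,0,0]]}}

```text
time: 4.93
position: [0.6009, -0.0232, 0.1597]
tool_rot: [3.141, 0.001, 1.438]
force: [-0.3, -0.7, 2.8]
grip_width: 0.0104
```

```bash
python3 -c "
from rel import *
st(); print(inS(robot.observe()['position']))
"
```

```text
t 4.93 p [ 0.6009 -0.0232  0.1597] rpy [3.1407e+00 1.4000e-03 1.4376e+00] F [-0.3 -0.7  2.8] M [-0.06 -0.02  0.07] w 0.0104 q [-0.06  0.41  1.61 -0.    1.12  0.08]
[0.00115298 0.12949028 0.15966162]
```

Back to where it was. Tipping along tool −y now.

>>> {"method": "play_rows", "body": {"moves": [[0,-0.05,0.002,0,0,0],[0,-0.1,0.006,0,0,0],[0,-0.15,0.014,0,0,0],[0,-0.2,0.025,0,0,0],[0,-0.25,0.039,0,0,0],[0,-0.3,0.055,0,0,0],[0,-0.345,0.075,0,0,0],[0,-0.39,0.098,0,0,0]]}}

```text
time: 5.6
position: [0.555, -0.0173, 0.1485]
tool_rot: [3.138, 0.0, 1.436]
force: [3.2, -1.0, 4.7]
grip_width: 0.0108
```

```bash
python3 -c "
from rel import *
st(); print(inS(robot.observe()['position']))
"
```

```text
t 5.6 p [ 0.555  -0.0173  0.1485] rpy [3.1376 0.     1.4361] F [ 3.2 -1.   4.7] M [-0.28 -0.82  0.1 ] w 0.0108 q [-0.05  0.35  1.74 -0.    1.05  0.08]
[-0.04516693  0.12954874  0.14846464]
```

>>> {"method": "play_rows", "body": {"moves": [[0,-0.052,0.029,0,0,0],[0,-0.1,0.061,0,0,0],[0,-0.146,0.097,0,0,0],[0,-0.189,0.136,0,0,0],[0,-0.222,0.17,0,0,0],[0,-0.222,0.17,0,0,0],[0,-0.222,0.17,0,0,0],[0,-0.222,0.17,0,0,0]]}}

```text
time: 6.27
position: [0.5264, -0.0136, 0.1258]
tool_rot: [-3.138, 0.001, 1.436]
force: [1.7, -3.6, -4.8]
grip_width: 0.0104
```

```bash
python3 -c "
from rel import *
st(); print(inS(robot.observe()['position']))
p=robot.get_image('side'); save(p,'s3.png')
"
```

```text
t 6.27 p [ 0.5264 -0.0136  0.1258] rpy [-3.1379e+00  9.0000e-04  1.4364e+00] F [ 1.7 -3.6 -4.8] M [-0.61 -0.62  0.09] w 0.0104 q [-0.05  0.34  1.83 -0.    0.98  0.09]
[-0.07397185  0.12962464  0.12578105]
```

View pics/s3.png

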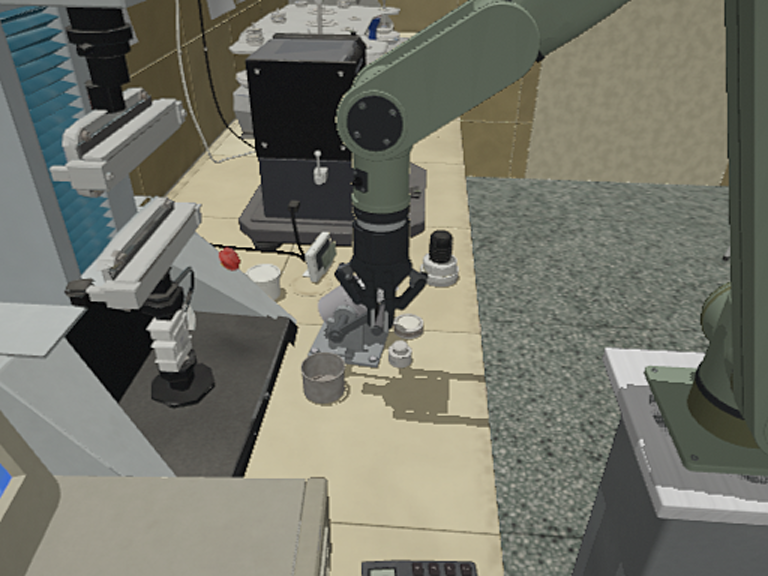

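```bash
python3 -c "
from rel import *
p=robot.get_image('scene'); 
im=cv2.cvtColor(p['color'],cv2.COLOR_RGB2BGR)[130:230,190:310]; a=cv2.resize(im,None,fx=4.5,fy=4.5,interpolation=cv2.INTER_CUBIC)
p=robot.get_image('side'); 
im=cv2.cvtColor(p['color'],cv2.COLOR_RGB2BGR)[150:270,190:310]; b=cv2.resize(im,None,fx=3.75,fy=3.75,interpolation=cv2.INTER_CUBIC)
cv2.imwrite('pics/z3.png',np.hstack([a[:, :400],b[:,:400]]))
"
```

```text
(no output)
```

View pics/z3.png

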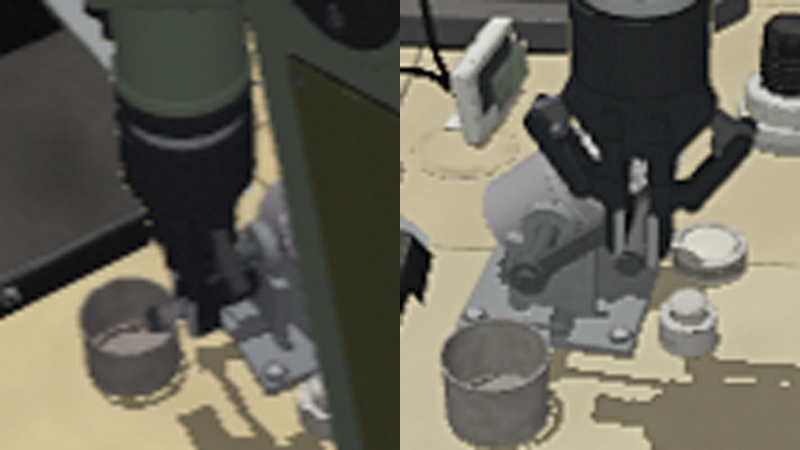

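>>> {"method": "play_rows", "body": {"moves": [[0,0.015,-0.016,0,0,0],[0,0.015,-0.016,0,0,0],[0,0.015,-0.016,0,0,0],[0,0.015,-0.016,0,0,0],[0,0.015,-0.016,0,0,0],[0,0.015,-0.016,0,0,0],[0,0.015,-0.016,0,0,0],[0,0.015,-0.016,0,0,0]]}}

```text
time: 7.08
position: [0.5289, -0.0139, 0.1286]
tool_rot: [-3.14, 0.001, 1.436]
force: [1.5, -5.4, -7.5]
grip_width: 0.0105
```

>>> {"method": "play_rows", "body": {"moves": [[0,0,0,0,0,0],[0,0,0,0,0,0],[0,0,0,0,0,0],[0,0,0,0,0,0],[0,0,0,0,0,0],[0,0,0,0,0,0],[0,0,0,0,0,0],[0,0,0,0,0,0]]}}

```text
time: 7.75
position: [0.5289, -0.0139, 0.1286]
tool_rot: [-3.14, 0.001, 1.437]
force: [2.2, -4.6, -6.2]
grip_width: 0.0104
```

```bash
python3 -c "
from rel import *
st(); x=inS(robot.observe()['position']); print(x, np.degrees(np.arcsin((.00115-x[0])/.1)),np.degrees(np.arccos(1-(.1597-x[2])/.1)))
"
```

```text
t 7.75 p [ 0.5289 -0.0139  0.1286] rpy [-3.1396e+00  9.0000e-04  1.4365e+00] F [ 2.2 -4.6 -6.2] M [-0.76 -0.27  0.1 ] w 0.0104 q [-0.05  0.34  1.82 -0.    0.99  0.09]
[-0.07149596  0.12963808  0.12858737] 46.59040816508865 46.458978418294635
```

>>> {"method": "play_rows", "body": {"moves": [[0,0.047,-0.046,0,0,0],[0,0.0915,-0.083,0,0,0],[0,0.1385,-0.117,0,0,0],[0,0.188,-0.148,0,0,0],[0,0.239,-0.175,0,0,0],[0,0.292,-0.199,0,0,0],[0,0.347,-0.219,0,0,0],[0,0.403,-0.235,0,0,0]]}}

```text
time: 8.42
position: [0.5747, -0.0196, 0.1596]
tool_rot: [-3.135, -0.0, 1.436]
force: [-10.1, -2.9, 11.4]
grip_width: 0.0103
```

>>> {"method": "play_rows", "body": {"moves": [[0,0.057,-0.012,0,0,0],[0,0.115,-0.02,0,0,0],[0,0.158,-0.024,0,0,0],[0,0.2,-0.025,0,0,0],[0,0.215,-0.025,0,0,0],[0,0.215,-0.025,0,0,0]]}}

```text
time: 8.92
position: [0.6018, -0.023, 0.1624]
tool_rot: [-3.138, -0.001, 1.436]
force: [-5.7, -2.4, 6.0]
grip_width: 0.0101
```

```bash
python3 -c "
from rel import *
st(); print(inS(robot.observe()['position']))"
```

```text
t 8.92 p [ 0.6018 -0.023   0.1624] rpy [-3.1381e+00 -6.0000e-04  1.4361e+00] F [-5.7 -2.4  6. ] M [-0.29  1.32  0.03] w 0.0101 q [-0.06  0.41  1.6   0.    1.13  0.08]
[0.00201605 0.12973995 0.16236462]
```

>>> {"method": "play_rows", "body": {"moves": [[0,0.03,0,0,0,0],[0,0.03,0,0,0,0],[0,0.03,0,0,0,0]]}}

```text
time: 9.17
position: [0.6018, -0.023, 0.1623]
tool_rot: [-3.13, -0.0, 1.436]
force: [-14.5, -1.3, 9.9]
grip_width: 0.0101
```

```bash
python3 -c "
from rel import *
st(); print(inS(robot.observe()['position']))"
```

```text
t 9.17 p [ 0.6018 -0.023   0.1623] rpy [-3.1304e+00 -4.0000e-04  1.4361e+00] F [-14.5  -1.3   9.9] M [-0.14  2.64  0.06] w 0.0101 q [-0.06  0.42  1.6   0.    1.14  0.08]
[0.00202118 0.12974788 0.16230728]
```

>>> {"method": "play_rows", "body": {"moves": [[0,-0.035,0,0,0,0],[0,-0.035,0,0,0,0],[0,-0.035,0,0,0,0]]}}

```text
time: 9.42
position: [0.6014, -0.023, 0.1623]
tool_rot: [-3.14, -0.001, 1.436]
force: [-5.6, -2.3, 7.0]
grip_width: 0.0101
```

>>> {"method": "play_rows", "body": {"moves": [[0,0,0,0,0,0],[0,0,0,0,0,0],[0,0,0,0,0,0],[0,0,0,0,0,0],[0,0,0,0,0,0]], "claw": -1}}

```text
time: 9.83
position: [0.603, -0.0232, 0.1603]
tool_rot: [3.141, -0.0, 1.436]
force: [0.4, 0.8, -0.3]
grip_width: 0.0703
```

```bash
python3 -c "
from rel import *
st(); print(inS(robot.observe()['position']))"
```

```text
t 9.83 p [ 0.603  -0.0232  0.1603] rpy [ 3.1411e+00 -5.0000e-04  1.4363e+00] F [ 0.4  0.8 -0.3] M [ 0.04 -0.   -0.02] w 0.0703 q [-0.06  0.41  1.6   0.    1.12  0.08]
[0.0031463  0.12976277 0.16032383]
```

>>> {"method": "play_rows", "body": {"moves": [[0,0,-0.3,0,0,0],[0,0,-0.6,0,0,0],[-0.3,-0.02,-0.65,0,0,0],[-0.6,-0.02,-0.65,0,0,0],[-0.85,-0.02,-0.65,0,0,0],[-0.85,-0.02,-0.65,0,0,0],[-0.85,-0.02,-0.65,0,0,0]]}}

```text
time: 10.42
position: [0.5864, -0.1253, 0.2382]
tool_rot: [3.142, -0.001, 1.433]
force: [0.2, -0.3, 0.2]
grip_width: 0.0857
```

```bash
sed -i 's/^S=.*/S=np.array([.5848,-.1522]);A=-.1262/' rel.py; python3 -c "
from rel import *
st(); print(inS(robot.observe()['position']))
p=robot.get_image('wrist'); save(p,'w4.png')
print(p['fx'],p['T_tool_cam'])
o=robot.observe();p=robot.get_image('side'); save(p,'s4.png')"
```

```text
t 10.42 p [ 0.5864 -0.1253  0.2382] rpy [ 3.1416e+00 -6.0000e-04  1.4335e+00] F [ 0.2 -0.3  0.2] M [ 0.01 -0.04 -0.01] w 0.0857 q [-0.23  0.35  1.49  0.    1.29 -0.09]
[-0.00181127  0.02684705  0.23816515]
265.14910705554865 [[-1.05364543e-04 -9.61583529e-01 -2.74512489e-01  6.99240941e-02]
 [ 9.99999614e-01  1.38204750e-04 -8.67938337e-04  1.60665544e-04]
 [ 8.72534139e-04 -2.74512474e-01  9.61583143e-01 -1.43629789e-01]
 [ 0.00000000e+00  0.00000000e+00  0.00000000e+00  1.00000000e+00]]
```

View pics/w4.png

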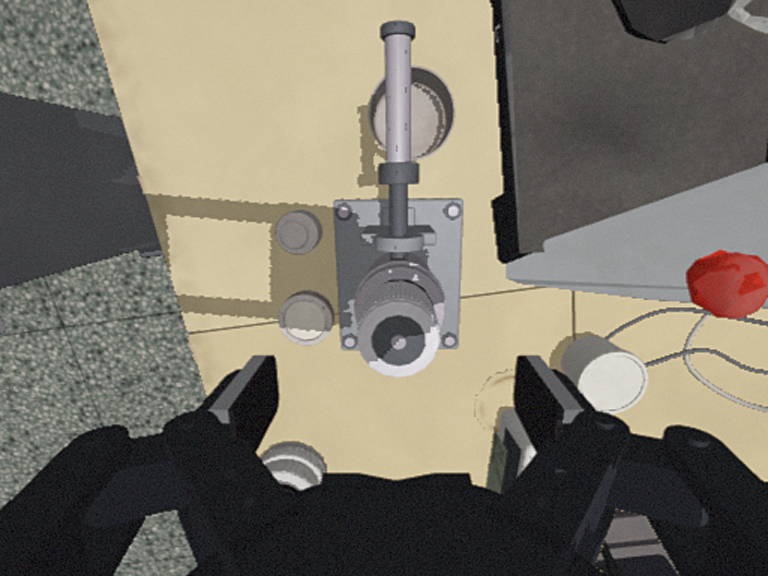

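View pics/s4.png

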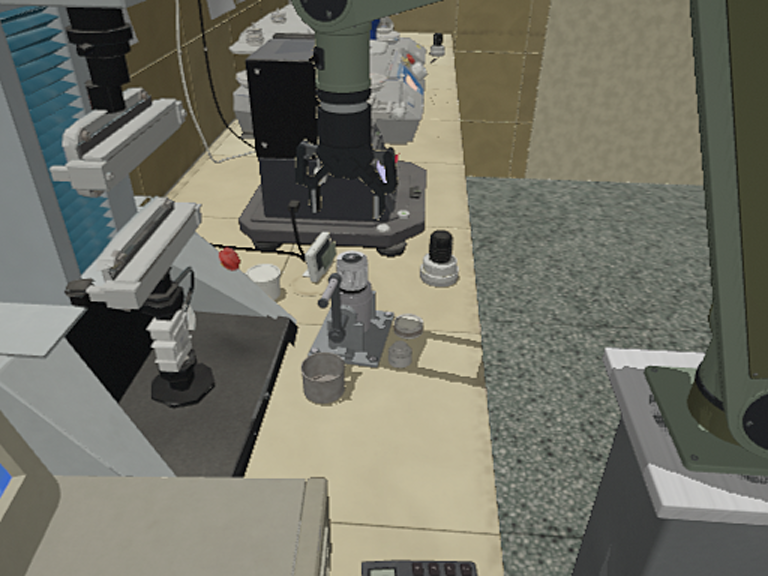

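```bash
cat > wc.py <<'E'
from rel import *
import sys
st();o=robot.observe(); p=robot.get_image("wrist"); save(p,sys.argv[1])
T=np.eye(4);T[:3,:3]=Ro.from_euler("xyz",o["tool_rot"]).as_matrix();T[:3,3]=o["position"]
C=np.linalg.inv(T@np.array(p["T_tool_cam"]))
q={"R":C[:3,:3],"t":C[:3,3],**{k:p[k] for k in("fx","fy","cx","cy")}}
import pickle; pickle.dump(q,open("q.pkl","wb"))
g=cv2.cvtColor(p["color"],cv2.COLOR_RGB2BGR)[190:260,225:305]
cv2.imwrite("pics/z_"+sys.argv[1],cv2.resize(g,None,fx=8,fy=8,interpolation=cv2.INTER_CUBIC))
E
python3 wc.py w5.png
```

```text
t 10.52 p [ 0.5866 -0.1236  0.2381] rpy [-3.1414e+00 -8.0000e-04  1.4363e+00] F [-0.1  0.1  0.4] M [-0.03 -0.01 -0.03] w 0.0855 q [-0.23  0.35  1.49  0.    1.29 -0.09]
```

View pics/z_w5.png

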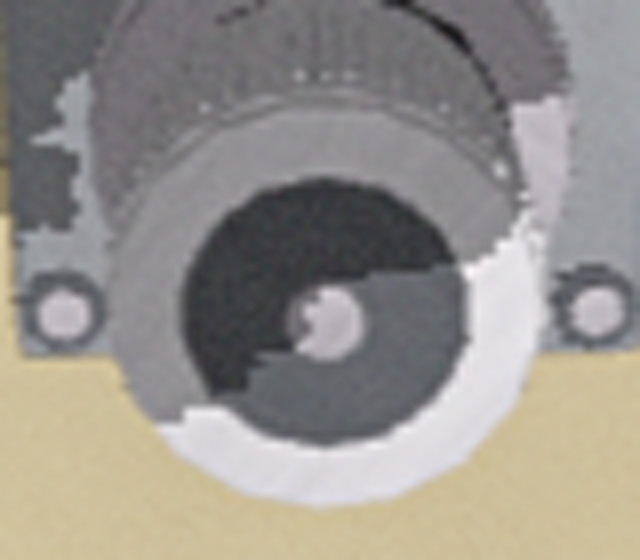

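```bash
python3 -c "
from rel import *
import pickle; q=pickle.load(open('q.pkl','rb'))
for uv in [(265.2,228.2),(265.6,227.1)]:
  c=plane(q,uv,.160); print(c); print(rel([c[0],c[1],.124],A+np.pi/2))
print(inS(c))"
```

```text
[ 0.58447559 -0.14944925  0.16      ]
[-0.22, 0.011, 0.95, -0.0, -0.0, -0.005]
[ 0.5849753  -0.14843531  0.16      ]
[-0.211, 0.014, 0.95, -0.0, -0.0, -0.005]
[-0.00029994  0.00375681  0.16      ]
```

>>> {"method": "play_rows", "body": {"moves": [[-0.23,0.013,0,0,0,-0.005],[-0.23,0.013,0.25,0,0,-0.005],[-0.23,0.013,0.5,0,0,-0.005],[-0.23,0.013,0.7,0,0,-0.005],[-0.23,0.013,0.85,0,0,-0.005],[-0.23,0.013,0.95,0,0,-0.005],[-0.23,0.013,0.95,0,0,-0.005],[-0.23,0.013,0.95,0,0,-0.005]]}}

```text
time: 11.23
position: [0.5845, -0.1506, 0.1239]
tool_rot: [-3.14, -0.0, 1.446]
force: [-0.2, 0.2, 0.4]
grip_width: 0.0855
```

```bash
python3 -c "
from rel import *
st(); p=robot.get_image('wrist'); save(p,'w6.png'); p=robot.get_image('side'); save(p,'s6.png')"
```

```text
t 11.23 p [ 0.5845 -0.1506  0.1239] rpy [-3.1404e+00 -3.0000e-04  1.4457e+00] F [-0.2  0.2  0.4] M [-0.    0.02 -0.05] w 0.0855 q [-0.27  0.45  1.65  0.    1.04 -0.15]
```

View pics/w6.png

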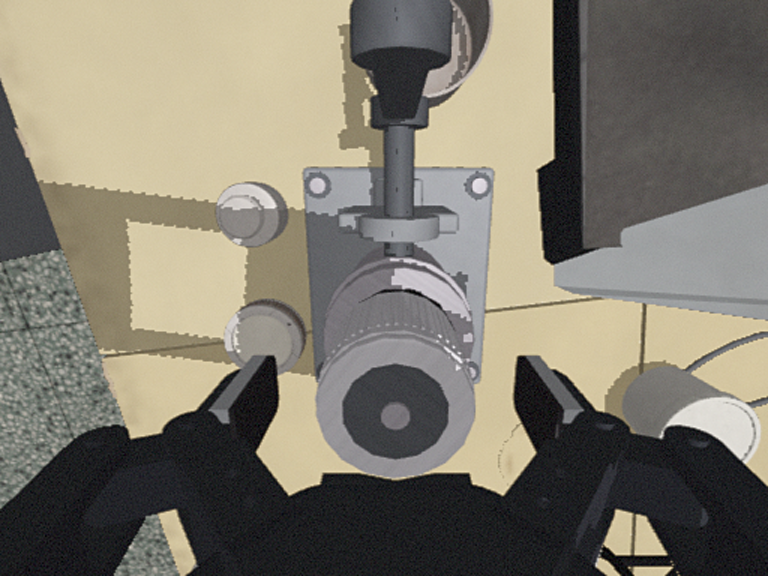

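View pics/s6.png

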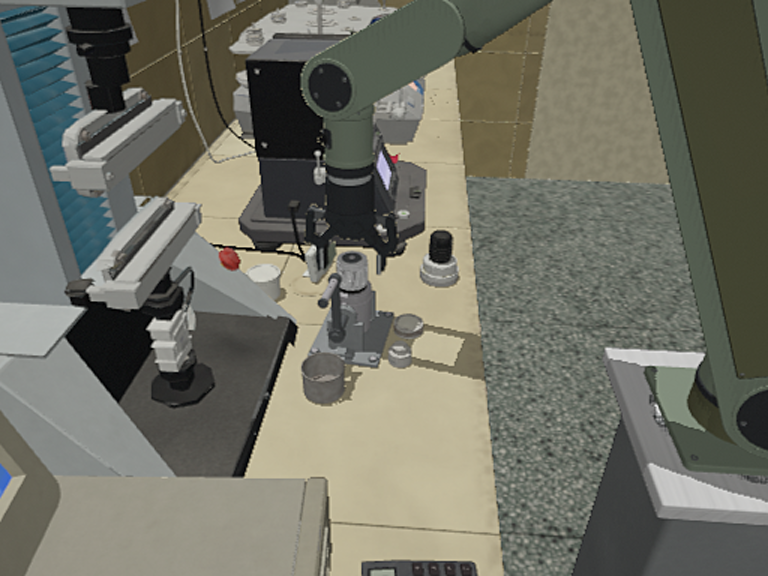

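>>> {"method": "play_rows", "body": {"moves": [[0,0,0,0,0,0],[0,0,0,0,0,0],[0,0,0,0,0,0],[0,0,0,0,0,0],[0,0,0,0,0,0],[0,0,0,0,0,0]], "claw": 1, "grip_force": 60}}

```text
time: 11.83
position: [0.5847, -0.1519, 0.1252]
tool_rot: [3.14, 0.0, 1.444]
force: [-1.1, 0.9, 5.5]
grip_width: 0.049
```

```bash
python3 -c "
from rel import *
st()"
```

```text
t 11.83 p [ 0.5847 -0.1519  0.1252] rpy [3.1401e+00 1.0000e-04 1.4441e+00] F [-1.1  0.9  5.5] M [ 0.14  0.15 -0.08] w 0.049 q [-0.27  0.45  1.65  0.    1.04 -0.15]
```

>>> {"method": "play_rows", "body": {"moves": [[0,0,0.02,0,0,0.02],[0,0,0.03,0,0,0.04],[0,0,0.03,0,0,0.07],[0,0,0.03,0,0,0.1],[0,0,0.03,0,0,0.13],[0,0,0.03,0,0,0.16],[0,0,0.03,0,0,0.18]]}}

```text
time: 12.42
position: [0.5839, -0.1523, 0.1242]
tool_rot: [3.14, 0.001, 1.16]
force: [-7.3, 0.5, 20.2]
grip_width: 0.0494
```

```bash
python3 -c "
from rel import *
st()"
```

```text
t 12.42 p [ 0.5839 -0.1523  0.1242] rpy [3.1402e+00 1.0000e-03 1.1602e+00] F [-7.3  0.5 20.2] M [0.26 1.34 0.25] w 0.0494 q [-0.27  0.45  1.65 -0.    1.04  0.14]
```

>>> {"method": "play_rows", "body": {"moves": [[0,0,0,0,0,0.025],[0,0,0,0,0,0.05],[0,0,0,0,0,0.075],[0,0,0,0,0,0.09]]}}

```text
time: 12.75
position: [0.5837, -0.1522, 0.1243]
tool_rot: [3.141, 0.001, 1.019]
force: [-7.2, 0.7, 21.3]
grip_width: 0.0493
```

>>> {"method": "play_rows", "body": {"moves": [[0,0,0,0,0,0.025],[0,0,0,0,0,0.05],[0,0,0,0,0,0.07],[0,0,0,0,0,0.07]]}}

```text
time: 13.08
position: [0.5837, -0.152, 0.1244]
tool_rot: [3.141, 0.0, 0.909]
force: [-8.4, 1.0, 21.9]
grip_width: 0.0491
```

>>> {"method": "play_rows", "body": {"moves": [[0,0,0,0,0,0.025],[0,0,0,0,0,0.05],[0,0,0,0,0,0.07],[0,0,0,0,0,0.07]]}}

```text
time: 13.42
position: [0.5838, -0.1519, 0.1242]
tool_rot: [3.141, -0.0, 0.799]
force: [-6.2, 1.6, 19.2]
grip_width: 0.0491
```

>>> {"method": "play_rows", "body": {"moves": [[0,0,0,0,0,0.025],[0,0,0,0,0,0.05],[0,0,0,0,0,0.05]]}}

```text
time: 13.67
position: [0.5853, -0.1518, 0.1217]
tool_rot: [3.139, -0.002, 0.72]
force: [0.6, 0.4, 6.0]
grip_width: 0.0496
```

>>> {"method": "play_rows", "body": {"moves": [[0,0,0,0,0,0.025],[0,0,0,0,0,0.05],[0,0,0,0,0,0.05]]}}

```text
time: 13.92
position: [0.585, -0.1518, 0.1211]
tool_rot: [3.14, -0.001, 0.643]
force: [1.6, 0.1, 3.9]
grip_width: 0.0493
```

>>> {"method": "play_rows", "body": {"moves": [[0,0,0.015,0,0,-0.005],[0,0,0.03,0,0,-0.005],[0,0,0.04,0,0,-0.005],[0,0,0.05,0,0,-0.005],[0,0,0.05,0,0,-0.005]]}}

```text
time: 14.33
position: [0.5852, -0.1518, 0.1177]
tool_rot: [3.139, -0.002, 0.652]
force: [-3.6, 1.8, 17.3]
grip_width: 0.0493
```

```bash
python3 -c "
from rel import *
st()"
```

```text
t 14.33 p [ 0.5852 -0.1518  0.1177] rpy [ 3.1394e+00 -2.2000e-03  6.5240e-01] F [-3.6  1.8 17.3] M [ 0.45  0.64 -0.11] w 0.0493 q [-0.27  0.45  1.66  0.    1.03  0.65]
```

>>> {"method": "play_rows", "body": {"moves": [[0,0,0.02,0,0,0],[0,0,0.03,0,0,0],[0,0,0.03,0,0,0],[0,0,0.03,0,0,0]]}}

```text
time: 14.67
position: [0.5853, -0.1518, 0.1176]
tool_rot: [3.138, -0.004, 0.652]
force: [-8.7, 2.7, 34.7]
grip_width: 0.0491
```

```bash
python3 -c "
from rel import *
st(); 
p=robot.get_image('side');im=cv2.cvtColor(p['color'],cv2.COLOR_RGB2BGR)[150:250,190:280]; b=cv2.resize(im,None,fx=4,fy=4,interpolation=cv2.INTER_CUBIC)
p=robot.get_image('wrist');im=cv2.cvtColor(p['color'],cv2.COLOR_RGB2BGR)[140:340,160:360]; c=cv2.resize(im,None,fx=2,fy=2,interpolation=cv2.INTER_CUBIC)
cv2.imwrite('pics/z7.png',np.hstack([b,c]))
"
```

```text
t 14.67 p [ 0.5853 -0.1518  0.1176] rpy [ 3.1378 -0.0036  0.6523] F [-8.7  2.7 34.7] M [ 0.86  1.66 -0.06] w 0.0491 q [-0.27  0.45  1.66  0.    1.02  0.64]
```

View pics/z7.png

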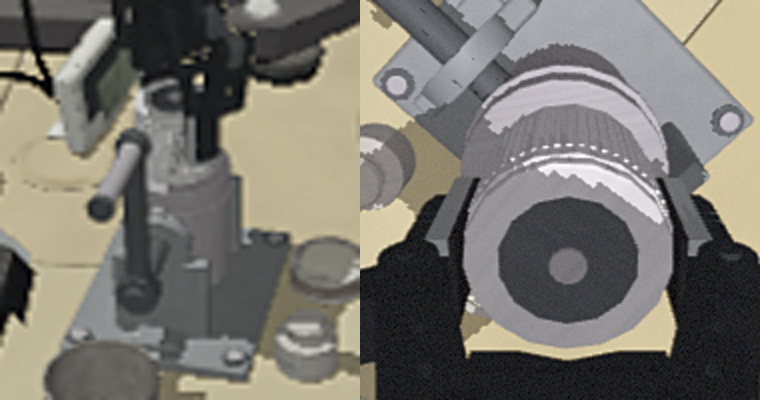

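>>> {"method": "play_rows", "body": {"moves": [[0,0,-0.02,0,0,0],[0,0,-0.02,0,0,0.02],[0,0,-0.02,0,0,0.03],[0,0,-0.02,0,0,0.03]]}}

```text
time: 15.1
position: [0.5851, -0.152, 0.1176]
tool_rot: [3.139, -0.002, 0.606]
force: [-4.1, 0.4, 23.6]
grip_width: 0.0489
```

```bash
python3 -c "
from rel import *
st()"
```

```text
t 15.1 p [ 0.5851 -0.152   0.1176] rpy [ 3.1386e+00 -2.3000e-03  6.0570e-01] F [-4.1  0.4 23.6] M [0.48 0.93 0.12] w 0.0489 q [-0.27  0.45  1.66 -0.    1.03  0.69]
```

>>> {"method": "play_rows", "body": {"moves": [[0,0,0,0,0,-0.02],[0,0,0,0,0,-0.04],[0,0,0,0,0,-0.06],[0,0,0,0,0,-0.06]]}}

```text
time: 15.43
position: [0.5855, -0.1513, 0.1176]
tool_rot: [3.139, -0.004, 0.7]
force: [-4.0, 3.6, 23.1]
grip_width: 0.0492
```

```bash
python3 -c "
from rel import *
st()"
```

```text
t 15.43 p [ 0.5855 -0.1513  0.1176] rpy [ 3.139  -0.0039  0.6996] F [-4.   3.6 23.1] M [ 0.81  0.77 -0.08] w 0.0492 q [-0.27  0.45  1.66  0.    1.02  0.6 ]
```

>>> {"method": "play_rows", "body": {"moves": [[0,0,0.005,0,0,0.025],[0,0,0.01,0,0,0.03],[0,0,0.01,0,0,0.03]]}}

```text
time: 15.68
position: [0.5854, -0.1517, 0.1176]
tool_rot: [3.138, -0.003, 0.653]
force: [-6.9, 3.1, 29.1]
grip_width: 0.0492
```

```bash
python3 - <<'E'
from rel import *
st(); p=robot.get_image("side")
c=np.array([.584,-.151])
th=np.linspace(0,2*np.pi,200)
im=cv2.cvtColor(p["color"],cv2.COLOR_RGB2BGR)[155:225,200:270]; a=cv2.resize(im,None,fx=8,fy=8,interpolation=cv2.INTER_CUBIC);raw=a.copy()
# offset from initial top-centre observation
off=np.array([234,171.3])-proj(p,[*c,.160])[0]; print("off",off)
def circ(r,z,col):
    P=proj(p,np.c_[c[0]+r*np.cos(th),c[1]+r*np.sin(th),0*th+z])+off
    cv2.polylines(a,[((P-[200,155]+.5)*8).astype(int)],True,col,1)
circ(.0255,.106,(0,0,255));circ(.0255,.152,(0,0,255));circ(.0255,.114,(0,255,0));circ(.0255,.160,(0,255,0));circ(.0335,.106,(255,0,0))
o=cv2.hconcat([raw[:,60:420],a[:,60:420]]); cv2.imwrite("pics/z8.png",o[:600])
E
```

```text
t 15.68 p [ 0.5854 -0.1517  0.1176] rpy [ 3.1382 -0.0033  0.6532] F [-6.9  3.1 29.1] M [0.84 1.24 0.22] w 0.0492 q [-0.27  0.45  1.66  0.    1.02  0.64]
off [0.42696489 0.23690132]
```

View pics/z8.png

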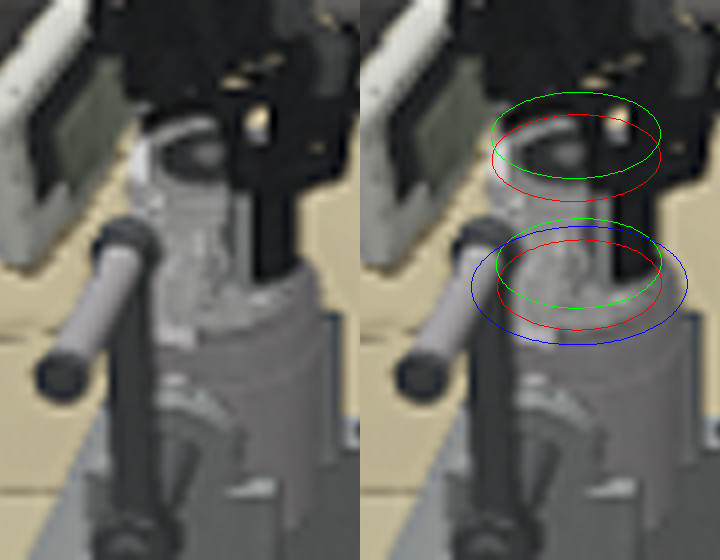

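```bash
python3 - <<'E'
from rel import *
p=robot.get_image("side"); new=cv2.resize(cv2.cvtColor(p["color"],cv2.COLOR_RGB2BGR),None,fx=1.5,fy=1.5,interpolation=cv2.INTER_CUBIC)
old=cv2.imread("pics/side0.png")
def z(i): return cv2.resize(i[240:320,325:385],None,fx=6,fy=6,interpolation=cv2.INTER_CUBIC)
o=cv2.hconcat([z(old),z(new)])
for y in range(0,480,30): cv2.line(o,(0,y),(720,y),(0,0,255) if y%60 else (0,255,255),1)
cv2.imwrite("pics/z9.png",o)
x=proj(p,[[.584,-.151,.160],[.584,-.151,.152]]);print((x[1]-x[0])*9)
E
```

```text
[ 0.61899946 25.5877289 ]
```

View pics/z9.png

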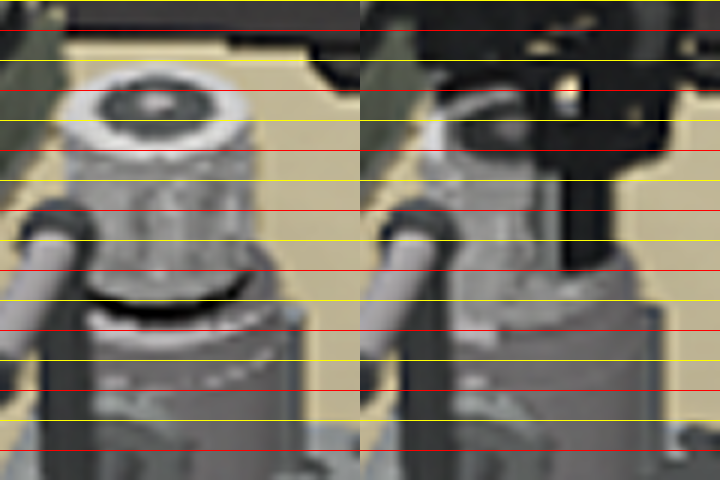

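```bash
python3 -c "
from rel import *
st(); print(robot.job_done()); st()"
```

```text
t 15.78 p [ 0.5854 -0.1517  0.1176] rpy [ 3.1381 -0.0034  0.6533] F [-6.   2.6 29.1] M [0.85 1.18 0.22] w 0.0494 q [-0.27  0.45  1.66  0.    1.02  0.64]
the job is handed in; nothing more can be done
None
the job is handed in; nothing more can be done
```

The job is handed in at 15.8 s, with the arm still gripping the collar and holding it down with about 29 N.

- **Tipping:** I tipped the pot with the crank lever to about 46.5–48.6° (from the tool's travel) and held it there for about 1.5 s. I then brought it back level until the force rose against the stop with no further movement.
- **Collar:** I gripped it and turned it clockwise under light pressure. It dropped over the pin after about 40°, and I pushed it down to a hard stop.

**Last checks**
- The tool height stayed at 0.1176 m between 17 and 35 N of push and while I twisted it about 2.7° either way, so the collar is seated hard.
- In the side view the gap under the collar is gone. The mark on its top has moved about 27 px in the enlarged picture, against 25.6 px expected for 8 mm. The lever and pot look level.

**Disagreements and mishaps**
- **Collar travel:** the tool went down 7.6 mm from the first grip, or 6.7 mm from the pressed contact, not the full 8 mm. I put this down to the collar sitting slightly tilted on the pin, and trusted the hard stop and the picture.
- **Wrong axis:** before tipping, I once moved 6 mm along the lever bar by mistake. It reached 19 N, nothing shifted, and I undid it straight away.
- **Balls and bystanders:** I couldn't see the balls. The arm never touched the surrounding objects on purpose, and those in the last pictures looked unmoved.

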